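# Set the wheel stop on the cheese jig and keep its lock pin home

## Task

Plug the green stop with the square foot fully home into the blue socket of the sliding tube section, its broad face towards the cheese wheel on the board, and let go of it. Then pull up the red lock plunger, slide the section one hole towards the cheese and let the pin go fully down into that next hole. Finish while still holding the red knob with the pin fully home, and leave the cheese and everything else on the table where it is.

Things in the scene. Friction and masses are not known exactly. Their poses are not given: they have to be found in the camera images.
- jig: Fixed setting jig: brown wooden board 200 x 480 x 20 mm, lying flat. Origin: centre of its underside, on the table. Its y axis runs along the board, its z axis up. An aluminium rail tube 30 x 30 mm lies along y over the board's -y half, with pin holes (13 mm) in its top every 40 mm; the cheese lies on the +y half against a wooden fence.
- section (a joint): Position of the steel tube section (sleeve 44 mm wide, 116 mm long, its top 63 mm above the table) on the rail, in m along the jig's +y axis (towards the cheese). It starts locked at 0; the next hole towards the cheese is at +0.040, the one the other way at -0.040; it can travel from -0.045 to +0.060. Slides with about 2 N of friction when the plunger is up; the pin has 1.5 mm of play in a hole.
- plunger (a joint): Lift of the lock plunger on the section, in m: 0 = pin fully down in a hole, 0.018 = fully pulled up. The pin reaches 12 mm into the rail, so the section is free only above 0.012. A spring pushes it down with 4.5 N (down) to 7 N (up); released between holes the 10 mm pin, which has a round tip, rides on the rail and drops into the next hole it meets.
- knob: Red round plunger knob, axis upright, 30 mm diameter, 36 mm tall. Origin: centre of its underside, 89 mm above the table when the pin is down; it rises with the plunger and travels with the section. Below it is a bush of 24 mm diameter.
- knob_mid (a point): Point on the red knob's axis 20 mm above its underside (109 mm above the table when the pin is down): where to grip it. It lies 80 mm to the jig's -y side of the socket.
- socket (a point): Centre of the mouth of the blue square socket block (42 x 42 x 28 mm) on top of the section, 91 mm above the table; hole 22 x 22 mm, 28 mm deep. Its axes are parallel to the jig's: x across the rail, y towards the cheese, z up.
- stop: Loose green stop, 0.14 kg, standing upright in one of two wooden parking blocks: steel square foot 20 x 20 x 22 mm (its lowest 7 mm taper to 15 x 15 mm) under a green head 50 mm (its x) x 30 mm (its y) x 45 mm tall. Origin: centre of the foot's underside; z up. The broad faces look along its +y and -y; either may face the cheese.
- stop_seat (a point): Centre of the underside of the stop's green head (22 mm above its origin, head top 45 mm higher). Fully home this point lies at the socket's mouth centre, the head resting on the blue block.
- round_stop: Bystander: spare yellow stop with a round head (48 mm diameter) and round foot, standing in the other parking block. Origin: underside of its foot.
- park_a: Fixed wooden parking block 70 x 70 x 40 mm that holds the green stop; origin centre of its underside. Loose 25 mm square hole; the head rests on its top, 40 mm above the table.
- park_b: The same kind of block, holding the yellow stop. The two blocks may stand in either place.
- cheese: Bystander: pale cheese wheel 158 mm diameter, 50 mm tall, lying on the jig's board (top 70 mm above the table). Origin: centre of its underside. About 14 mm remain between it and the stop once the section is in its new hole.
- small_cheese: Bystander: small cheese wheel, 100 mm diameter, 45 mm tall. Origin: centre of its underside.
- brush: Bystander: hand brush lying on the table.
- trier: Bystander: cheese trier with a dark wooden handle, lying on the table.
- salt_jar: Bystander: closed jar, 70 mm diameter, 65 mm tall. Origin: centre of its underside.
There are look-alikes about, which are no part of the job. Of the things like the stop, leave any that is orange or purple; of the rest the smaller one is meant.

How it is judged:
On the way, in this order (a step that is already met when the one before it is completed fails the run):
1. the green stop is fully home in the socket, broad face to the cheese, and let go, the section still in its first hole (distance between stop_seat and socket below 0.004 m and angle between stop's own z axis and vertical below 0.07 rad and angle between the x axis of stop and the x axis of socket, either way round below 0.15 rad and contact force between the fingers and stop below 0.3 N and value of joint section between -0.006 and 0.006 m), for 0.2 s.
2. the plunger is pulled up clear of the rail (value of joint plunger above 0.012 m), for 0.1 s.
At the end, for the whole second after the job is handed in: Stop home in the socket (head within 4 mm of the mouth centre, upright within 4 degrees, turned under 0.15 rad) and not touched by the fingers; section in the next hole (0.0365 to 0.0435 m); plunger under 2 mm; fingers still on the knob with over 1.5 N (distance between stop_seat and socket below 0.004 m and angle between stop's own z axis and vertical below 0.07 rad and angle between the x axis of stop and the x axis of socket, either way round below 0.15 rad and contact force between the fingers and stop below 0.3 N and value of joint section between 0.0365 and 0.0435 m and value of joint plunger below 0.002 m and contact force between the fingers and knob above 1.5 N); the arm keeps its last pose, push and grip.
It fails at once if the cheese is pushed more than 12 mm from its place (distance of cheese from where it was at the start of the episode above 0.012 m).
It fails at once if the round stop is pushed more than 20 mm from its place (distance of round_stop from where it was at the start of the episode above 0.02 m).
It fails at once if the small cheese is pushed more than 20 mm from its place (distance of small_cheese from where it was at the start of the episode above 0.02 m).
It fails at once if the brush or the trier is pushed more than 30 mm from its place (distance of any of brush, trier from where it was at the start of the episode above 0.03 m).
It fails at once if the salt jar is pushed more than 20 mm from its place (distance of salt_jar from where it was at the start of the episode above 0.02 m).
It also fails if it takes over 59 s, if anything falls off the work surface, if the arm or the gripper's body presses on something with over 40 N, if the wrist force passes 120 N, or if a joint passes its speed limit or range.

## Robot

A 7-joint arm with a two-finger parallel gripper is mounted at the origin on the work surface. World frame = base frame: x ahead of the robot, y to its left, z up, the work surface at z = 0. Lengths are in m, angles in rad, forces in N, time in s.
With the tool pointing down it reaches from about 0.4 to 0.875 m from the base axis. Payload 19.3 kg.
Tool frame: the origin (TCP) lies at the very end of the fingers, on their centre line; the grasp point (between the pads) lies 19 mm behind it; z points along the fingers, y is the direction in which the jaws open and shut (so a half turn about z gives the same grasp; the last joint's range is limited). The gripper opens to 85 mm and grips with 20 to 120 N. Pads are 22 mm wide; open, the fingers measure 114 mm over their backs; the gripper's body (76 mm by 85 mm) begins 54 mm behind the grasp point. The pads swing forward as they close: fully open they stand 13 mm farther back than shut.
Start: joints at [-1.326, 0.521, -0.036, 1.599, 0.021, 1.021, -0.113], TCP at [0.194, 0.594, 0.231] pointing down, gripper open.
Joint ranges: [-2.91, 2.91], [-0.3, 2.13], [-1.5, 1.42], [0.17, 2.43], [-1.26, 4.41], [0.16, 1.93], [-2.52, 2.52]. Speed limits (rad/s): [1.89, 1.89, 2.39, 2.39, 3.01, 3.01, 3.01].

## Interface

Orientations are given as [roll, pitch, yaw] about the fixed x, y, z axes, in that order (R = Rz(yaw) Ry(pitch) Rx(roll)).
In Python, from workcell import bot gives the robot as it stands.
- The arm moves only by the tool carry_out, never from a script. Its argument "targets" is a list of rows, each a list of 7 numbers: the shift along the tool's x, y, z in mm, then the turn, a rotation vector about the tool's x, y, z in units of 6 degrees (1.0 is 6 degrees), then the closure in counts, from 0 (fully open) to 255 (shut). A call has 1 to 5 rows; each row shifts and turns the commanded pose from where the row before left it, along the tool's axes as they then stand; what a row does not reach is not made up. A row lasts 1/12 s, in which the tool goes at most 41.7 mm and 7.16 degrees, less where a joint would pass 70% of its speed; a pose out of reach is approached as far as the arm can. A call is refused whole if a number of a shift passes 41.7 or a number of a turn 1, either way. A call with a gripper value outside its range is refused whole. The fingers move at their own pace and stop on an object; "force" is the grip in N (left out, the last holds). Time passes only in rows, so rows that do not move let the fingers close. It gives the time, the measured TCP pose, the force and the opening at its end, in the units of the state.
- bot.observe(): the state, without advancing time (a new reading comes with each control period).
- bot.grab_frame(name): name is "scene" or "top"; returns a dict with "color" (480x640x3 uint8, red, green, blue), "z_map" (480x640 float32, m along the optical axis (not along the pixel's ray), 0 where there is no reading), "K" (3x3 intrinsics, pixels), "k1" (the pictures are not rectified: a ray, as slopes to the right and down, at radius r is drawn at 1 + k1 r^2 times it, then the intrinsics apply), "cam_to_world" (4x4, takes a point from camera to world coordinates). Camera axes: x right, y down, z forward; pixel columns grow to the right and rows downward; lengths in m; the calibration is good to about 2 mm. A picture is of the moment at which its call begins.
- bot.job_done(): hands the job in, once; it reports no verdict.
The state is a dict: "clock": time; "qpos": joint angles; "qd": joint speeds; "joint_efforts": joint torques, N m; "position": TCP position; "tool_rot": TCP orientation; "force": force on the tool from outside, world axes, zero at the start; "moment": the same for the moment, N m; "grip_width": finger opening in m.
Only numpy, scipy, OpenCV 4.12 (cv2) and the standard library are available. Lean on these libraries where they do the work, as an engineer would, in place of code of your own. Each camera call takes 0.05 s, during which the arm holds its last target. There are 200 camera calls.

## Working session

There is one attempt and no reset: what is moved stays moved. The work goes in short steps, Python scripts to look and compute and a tool call to move; the robot and the scene stay as the last step left them, time stands still between calls to the robot, and variables do not carry over. Pictures are saved under pics/ and viewed, about 8 in all and at most 12, crops included, and the job is handed in when it is done.

Besides the shell and the picture viewer there is one more tool, called after ">>>" in YAML: its name, and indented under it one key for each argument. carry_out: Moves the arm, as the interface text tells. Its arguments: {"type":"object","properties":{"targets":{"type":"array","items":{"type":"array","items":{"type":"number"}}},"force":{"type":"number"}},"required":["targets"]}

```bash
mkdir -p pics; ls; cat > h.py <<'E'
import numpy as np, cv2
from workcell import bot
def save(f,n): cv2.imwrite('pics/'+n,cv2.cvtColor(f['color'],cv2.COLOR_RGB2BGR))
def cloud(f):
    h,w=f['z_map'].shape; v,u=np.mgrid[0:h,0:w].astype(float)
    K=np.array(f['K'],float); D=np.array([f['k1'],0,0,0],float)
    n=cv2.undistortPoints(np.stack([u.ravel(),v.ravel()],1)[:,None],K,D)[:,0]
    z=f['z_map'].ravel(); p=np.c_[n*z[:,None],z]
    T=np.array(f['cam_to_world']); P=p@T[:3,:3].T+T[:3,3]
    P[z==0]=np.nan
    return P.reshape(h,w,3)
def ray(f,uv,h):
    K=np.array(f['K'],float); D=np.array([f['k1'],0,0,0],float)
    n=cv2.undistortPoints(np.array(uv,float).reshape(-1,1,2),K,D)[:,0]
    T=np.array(f['cam_to_world']); d=np.c_[n,np.ones(len(n))]@T[:3,:3].T; o=T[:3,3]
    return o+d*((h-o[2])/d[:,2])[:,None]
E
python3 - <<'E'
from h import *
for n in('scene','top'):
    f=bot.grab_frame(n); save(f,n+'0.png'); print(n,f['K'],f['k1'],f['cam_to_world'])
print(bot.observe())
E
```

```text
pics
scene [[437.65679517   0.         317.14174767]
 [  0.         437.65679517 243.56212312]
 [  0.           0.           1.        ]] 0.030765726960148655 [[ 0.67783621  0.57539824 -0.45766247  1.05324852]
 [ 0.73513459 -0.52134951  0.43332645 -0.52764779]
 [ 0.01073317 -0.63016787 -0.77638473  1.00966167]
 [ 0.          0.          0.          1.        ]]
top [[490.31826115   0.         311.93644519]
 [  0.         490.31826115 232.5715067 ]
 [  0.           0.           1.        ]] 0.015879239985906558 [[ 0.01407595 -0.99368332  0.11133432  0.41894636]
 [-0.99982864 -0.01532626 -0.01038235 -0.01031059]
 [ 0.01202311 -0.1111691  -0.99372877  1.21060088]
 [ 0.          0.          0.          1.        ]]
{'clock': 0.1, 'qpos': array([-1.32621357,  0.52196012, -0.0363122 ,  1.59995554,  0.02121532,
        1.02107203, -0.11278405]), 'qd': array([-0.00051034, -0.00181005,  0.00040897, -0.00043538, -0.00125933,
       -0.00097916,  0.00182539]), 'joint_efforts': array([ 2.62615438e-03, -9.28488851e+01,  1.98397905e+00, -3.70529330e+01,
        1.82258250e-02,  5.44742899e-03,  3.65035703e-05]), 'position': array([0.19345839, 0.59399258, 0.23077827]), 'tool_rot': array([-3.14058697e+00,  9.02704550e-05,  2.82680981e+00]), 'force': array([ 0.36731984,  0.33489516, -0.19866745]), 'moment': array([-0.06314189,  0.04566736,  0.07187807]), 'grip_width': 0.08546361923579038}
```

View pics/scene0.png

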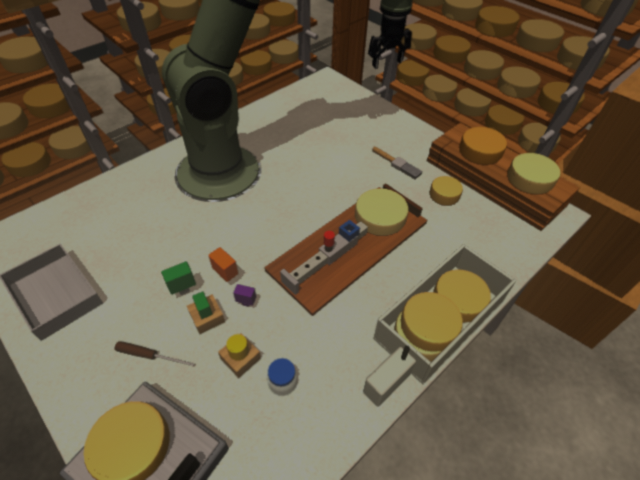

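View pics/top0.png

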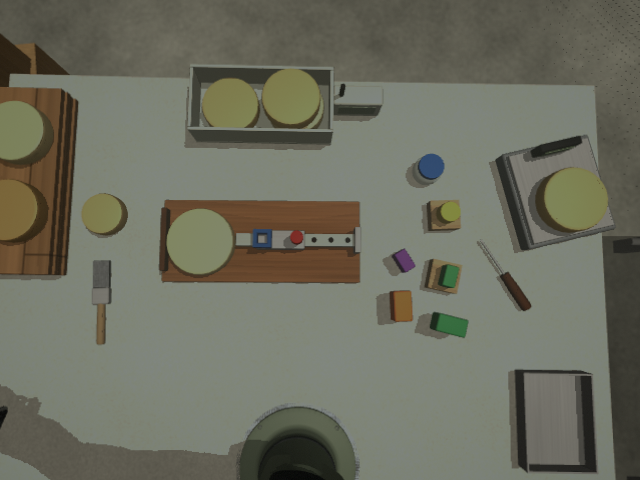

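The scene view shows the green stop at about (203,304) in its block, with the big green look-alike beside it. In the top view the stop is at (450,276), the socket at (262,238), the knob at (297,238) and the cheese at (200,242). Next I'll measure these.

```bash
cat >> h.py <<'E'
R={'green':((45,80,40),(85,255,255)),'blue':((105,80,30),(130,255,255)),'red':((0,150,60),(5,255,255)),'yellow':((24,140,60),(32,255,255))}
def rect(f,col,zlo,zhi,box,h):
    """min-area rectangle of the coloured points between zlo and zhi, near box=(x,y,r); rays onto plane h"""
    P=cloud(f); hsv=cv2.cvtColor(f['color'],cv2.COLOR_RGB2HSV)
    m=cv2.inRange(hsv,*map(np.array,R[col]))>0
    m&=(P[...,2]>zlo)&(P[...,2]<zhi)&(np.hypot(P[...,0]-box[0],P[...,1]-box[1])<box[2])
    v,u=np.nonzero(m); 
    if len(u)<5: return None
    X=ray(f,np.c_[u,v],h); q=(X[:,:2]*1000).astype(np.float32)
    return len(u),np.round(cv2.minAreaRect(q),1) if 0 else cv2.minAreaRect(q),np.round(q.mean(0),1),round(float(np.median(P[m][:,2])),4)
E
python3 - <<'E'
from h import *
F={n:bot.grab_frame(n) for n in('scene','top')}
t=F['top']; print(ray(t,[(450,276),(262,238),(297,238),(200,242),(444,276),(449,216)],.085).round(3))
g=ray(t,[(450,276)],.085)[0]; s=ray(t,[(262,238)],.091)[0]; k=ray(t,[(297,238)],.125)[0]
for n,f in F.items():
    print(n)
    print('stop',rect(f,'green',.075,.095,(g[0],g[1],.05),.085))
    print('sock',rect(f,'blue',.082,.1,(s[0],s[1],.05),.091))
    print('knob',rect(f,'red',.115,.135,(k[0],k[1],.04),.125))
# board direction
P=cloud(t); hsv=cv2.cvtColor(t['color'],cv2.COLOR_RGB2HSV)
m=(P[...,2]>.013)&(P[...,2]<.028)&(abs(P[...,0]-s[0])<.15)&(abs(P[...,1]-s[1])<.4)
m[:190]=0;m[295:]=0;m[:,:150]=0;m[:,370:]=0
v,u=np.nonzero(m);print('board',cv2.minAreaRect((ray(t,np.c_[u,v],.02)[:,:2]*1000).astype(np.float32)))
E
```

```text
[[ 0.45  -0.34   0.085]
 [ 0.531  0.093  0.085]
 [ 0.532  0.012  0.085]
 [ 0.519  0.235  0.085]
 [ 0.45  -0.326  0.085]
 [ 0.589 -0.34   0.085]]
scene
stop (221, ((452.35003662109375, -346.1206970214844), (27.98357391357422, 56.00051498413086), 75.92720794677734), array([ 451.9, -346.1], dtype=float32), 0.0865)
sock (131, ((529.8333129882812, 88.91886901855469), (41.352840423583984, 41.80436706542969), 0.7288602590560913), array([530. ,  88.7], dtype=float32), 0.0923)
knob (94, ((533.740966796875, 6.966983795166016), (26.521337509155273, 34.669097900390625), 46.7570686340332), array([532.4,   7.8], dtype=float32), 0.1257)
top
stop (271, ((450.6045837402344, -340.1273498535156), (29.798240661621094, 49.05746078491211), 74.88630676269531), array([ 450.5, -340.2], dtype=float32), 0.0827)
sock (228, ((530.1107788085938, 93.4280014038086), (41.765541076660156, 38.97067642211914), 1.3525128364562988), array([530.9,  93.1], dtype=float32), 0.0895)
knob (121, ((530.7076416015625, 13.113044738769531), (25.275909423828125, 26.818952560424805), 46.04629135131836), array([530.9,  13.2], dtype=float32), 0.1233)
board ((530.9359741210938, 101.02098083496094), (199.17193603515625, 477.63641357421875), 0.43643566966056824)
```

>>> carry_out:
  targets:
    - [-29.6,-25,0,0,0,-0.5,0]
    - [-29.6,-25,0,0,0,0,0]
    - [-29.6,-25,0,0,0,0,0]
    - [-29.6,-25,0,0,0,0,0]
    - [-29.6,-25,0,0,0,0,0]

```text
clock: 0.62
position: [0.303, 0.4323, 0.2312]
tool_rot: [-3.141, -0.0, 2.879]
force: [-0.2, 0.1, 0.5]
grip_width: 0.0856
```

>>> carry_out:
  targets:
    - [-28,-27,0,0,0,0,0]
    - [-28,-27,0,0,0,0,0]
    - [-28,-27,0,0,0,0,0]
    - [-28,-27,0,0,0,0,0]
    - [-28,-27,0,0,0,0,0]

```text
clock: 1.03
position: [0.4031, 0.2656, 0.2314]
tool_rot: [3.141, 0.0, 2.879]
force: [1.4, 0.6, 0.1]
grip_width: 0.0857
```

>>> carry_out:
  targets:
    - [-28,-27,0,0,0,0,0]
    - [-28,-27,0,0,0,0,0]
    - [-28,-27,0,0,0,0,0]
    - [-28,-27,0,0,0,0,0]
    - [-28,-27,0,0,0,0,0]

```text
clock: 1.45
position: [0.5033, 0.0988, 0.2314]
tool_rot: [3.141, 0.0, 2.879]
force: [0.8, 0.6, 0.2]
grip_width: 0.0854
```

>>> carry_out:
  targets:
    - [-5.8,-40,0,0,0,0,0]
    - [-5.8,-40,0,0,0,0,0]
    - [-5.8,-40,0,0,0,0,0]
    - [-5.8,-40,0,0,0,0,0]
    - [-5.8,-40,0,0,0,0,0]

```text
clock: 1.87
position: [0.4781, -0.1019, 0.2314]
tool_rot: [3.141, 0.0, 2.879]
force: [0.9, -0.4, -0.2]
grip_width: 0.0852
```

>>> carry_out:
  targets:
    - [-5.8,-40,0,0,0,0,0]
    - [-5.8,-40,0,0,0,0,0]
    - [-5.8,-40,0,0,0,0,0]
    - [-5.8,-40,0,0,0,0,0]
    - [-5.8,-40,0,0,0,0,0]

```text
clock: 2.28
position: [0.4543, -0.3026, 0.2314]
tool_rot: [3.142, 0.0, 2.879]
force: [1.1, 0.6, 1.1]
grip_width: 0.0854
```

>>> carry_out:
  targets:
    - [-5.8,-40,0,0,0,0,0]
    - [0,0,35,0,0,0,0]
    - [0,0,30,0,0,0,0]
    - [0,0,20,0,0,0,0]
    - [0,0,0,0,0,0,0]

```text
clock: 2.7
position: [0.4484, -0.3398, 0.1426]
tool_rot: [3.14, -0.006, 2.879]
force: [-0.2, 0.5, -0.1]
grip_width: 0.0854
```

```bash
python3 - <<'E'
from h import *
F={n:bot.grab_frame(n) for n in('scene','top')}
print(bot.observe()['position'])
a=F['scene']['color'][230:400,130:330]; b=F['top']['color'][190:360,370:570]
cv2.imwrite('pics/p3.png',cv2.cvtColor(cv2.resize(np.hstack([a,b]),None,fx=2,fy=2),cv2.COLOR_RGB2BGR))
E
```

```text
[ 0.4500532  -0.34089482  0.14652272]
```

View pics/p3.png

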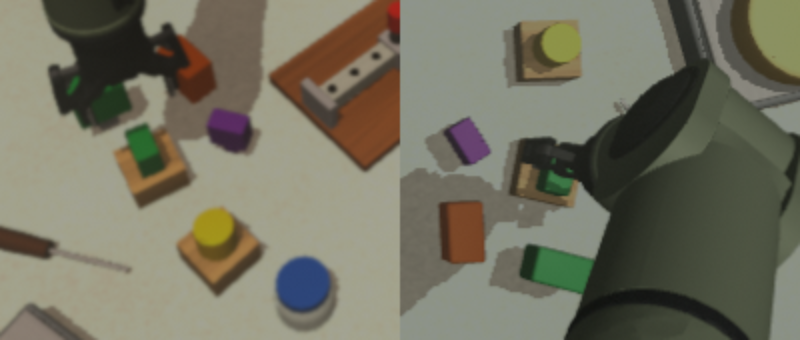

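>>> carry_out:
  targets:
    - [-1,-2,25,0,0,0,0]
    - [0,0,25,0,0,0,0]
    - [0,0,25,0,0,0,0]
    - [0,0,15,0,0,0,0]
    - [0,0,9,0,0,0,0]

```text
clock: 3.22
position: [0.451, -0.3431, 0.0473]
tool_rot: [-3.141, 0.0, 2.879]
force: [0.4, 0.4, 0.7]
grip_width: 0.0856
```

>>> carry_out:
  targets:
    - [0,0,0,0,0,0,0]
    - [0,0,0,0,0,0,220]
    - [0,0,0,0,0,0,220]
    - [0,0,0,0,0,0,220]
    - [0,0,0,0,0,0,220]
  force: 40

```text
clock: 3.63
position: [0.4511, -0.3433, 0.0483]
tool_rot: [-3.141, 0.001, 2.879]
force: [0.0, 0.4, 0.3]
grip_width: 0.0389
```

>>> carry_out:
  targets:
    - [0,0,0,0,0,0,220]
    - [0,0,0,0,0,0,220]
    - [0,0,0,0,0,0,220]
    - [0,0,0,0,0,0,220]
    - [0,0,0,0,0,0,220]

```text
clock: 4.05
position: [0.451, -0.3433, 0.0482]
tool_rot: [-3.141, 0.001, 2.879]
force: [-1.5, 1.3, 10.4]
grip_width: 0.0297
```

>>> carry_out:
  targets:
    - [0,0,-15,0,0,0,220]
    - [0,0,-30,0,0,0,220]
    - [0,0,-35,0,0,0,220]
    - [0,0,-35,0,0,0,220]
    - [0,0,-35,0,0,0,220]

```text
clock: 4.47
position: [0.4502, -0.3429, 0.1992]
tool_rot: [-3.142, -0.0, 2.879]
force: [0.3, 0.1, -1.5]
grip_width: 0.0294
```

>>> carry_out:
  targets:
    - [0,0,-34,0,0,-0.9,220]
    - [0,0,0,0,0,-0.9,220]
    - [0,0,0,0,0,-0.8,220]
    - [0,0,0,0,0,0,220]
    - [0,0,0,0,0,0,220]

```text
clock: 4.88
position: [0.4504, -0.343, 0.2314]
tool_rot: [3.141, 0.0, -3.135]
force: [-0.1, -0.9, -1.1]
grip_width: 0.0291
```

```bash
python3 - <<'E'
from h import *
o=bot.observe();print(o['position'],o['tool_rot'],o['force'],o['grip_width'])
E
```

```text
[ 0.45035613 -0.34302327  0.23137413] [ 3.14139047e+00  3.17330158e-05 -3.13471795e+00] [-0.08580704 -0.86011377 -1.1077669 ] 0.02910924515288928
```

>>> carry_out:
  targets:
    - [-7.5,39.4,0,0,0,0,220]
    - [-7.5,39.4,0,0,0,0,220]
    - [-7.5,39.4,0,0,0,0,220]
    - [-7.5,39.4,0,0,0,0,220]
    - [-7.5,39.4,0,0,0,0,220]

```text
clock: 5.3
position: [0.4858, -0.1439, 0.231]
tool_rot: [3.141, -0.001, -3.136]
force: [1.9, -0.3, -1.1]
grip_width: 0.0295
```

>>> carry_out:
  targets:
    - [-7.5,39.4,0,0,0,0,220]
    - [-7.5,39.4,0,0,0,0,220]
    - [-7.5,39.4,0,0,0,0,220]
    - [-7.5,39.4,0,0,0,0,220]
    - [-7.5,39.4,0,0,0,0,220]

```text
clock: 5.72
position: [0.5215, 0.0536, 0.2311]
tool_rot: [-3.141, -0.001, -3.135]
force: [1.5, 0.2, -0.1]
grip_width: 0.0293
```

>>> carry_out:
  targets:
    - [-7.5,39.4,0,0,0,0,220]
    - [0,0,35,0,0,0,220]
    - [0,0,35,0,0,0,220]
    - [0,0,0,0,0,0,220]
    - [0,0,0,0,0,0,220]

```text
clock: 6.13
position: [0.5279, 0.0906, 0.1606]
tool_rot: [-3.14, -0.004, -3.134]
force: [0.2, -0.4, -1.3]
grip_width: 0.0294
```

```bash
python3 - <<'E'
from h import *
F={n:bot.grab_frame(n) for n in('scene','top')}
o=bot.observe();print(o['position'],o['tool_rot'],o['force'],o['grip_width'])
a=F['scene']['color'][190:290,290:400]; b=F['top']['color'][190:290,210:320]
cv2.imwrite('pics/p4.png',cv2.cvtColor(cv2.resize(np.hstack([a,b]),None,fx=3.6,fy=3.6,interpolation=cv2.INTER_CUBIC),cv2.COLOR_RGB2BGR))
for n,f in F.items():
    for z0,z1,c in((.1,.25,'green'),(.03,.1,'green'),(.05,.1,'blue')): print(n,c,rect(f,c,z0,z1,(.53,.09,.07),.091))
E
```

```text
[0.52957402 0.09075637 0.16286477] [ 3.14150870e+00  1.24835645e-03 -3.13395616e+00] [-0.50240842  0.46574891 -0.69940177] 0.029506013492724026
scene green (172, ((483.6513671875, 159.0723114013672), (41.58734130859375, 79.03215026855469), 52.60527801513672), array([483.7, 158.6], dtype=float32), 0.1949)
scene green None
scene blue (120, ((531.310546875, 88.19656372070312), (41.16011428833008, 43.526824951171875), 0.2151070237159729), array([532.8,  87.3], dtype=float32), 0.0922)
top green None
top green None
top blue None
```

View pics/p4.png

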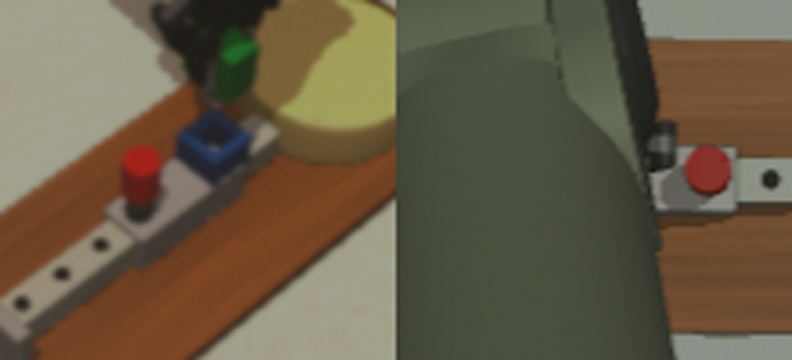

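The scene view has the green head at about (356,208) over the blue socket at (349,230). The top view is blocked by the arm. I'll zoom in to compare against the predicted outline.

```bash
cat >> h.py <<'E'
def proj(f,X):
    T=np.linalg.inv(np.array(f['cam_to_world'])); X=np.atleast_2d(X)@T[:3,:3].T+T[:3,3]
    return cv2.projectPoints(X,np.zeros(3),np.zeros(3),np.array(f['K'],float),np.array([f['k1'],0,0,0.]))[0][:,0]
E
python3 - <<'E'
from h import *
f=bot.grab_frame('scene'); p=bot.observe()['position']
S=10;u0,v0=318,186
im=cv2.resize(f['color'][v0:v0+58,u0:u0+70],None,fx=S,fy=S,interpolation=cv2.INTER_NEAREST); im=cv2.convertScaleAbs(im,alpha=1.5,beta=20)
b=np.array([1,-3,0])/1000.   # scene bias
c=np.array([p[0],p[1],0])+b
def box(hx,hy,z,col,cc):
    X=[[cc[0]+s*hx,cc[1]+t*hy,z] for s,t in((-1,-1),(1,-1),(1,1),(-1,1))]
    q=((proj(f,X)-[u0,v0]+.5)*S).astype(int); cv2.polylines(im,[q],True,col,1)
zt=p[2]+.0370  # head top: 85-48
box(.025,.015,zt,(255,255,0),c);box(.025,.015,zt-.045,(255,255,0),c);box(.0075,.0075,zt-.067,(255,0,255),c)
box(.021,.021,.091,(0,255,255),np.array([.530,.091,0])+b)
cv2.imwrite('pics/p5.png',cv2.cvtColor(im,cv2.COLOR_RGB2BGR))
E
```

```text
(no output)
```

View pics/p5.png

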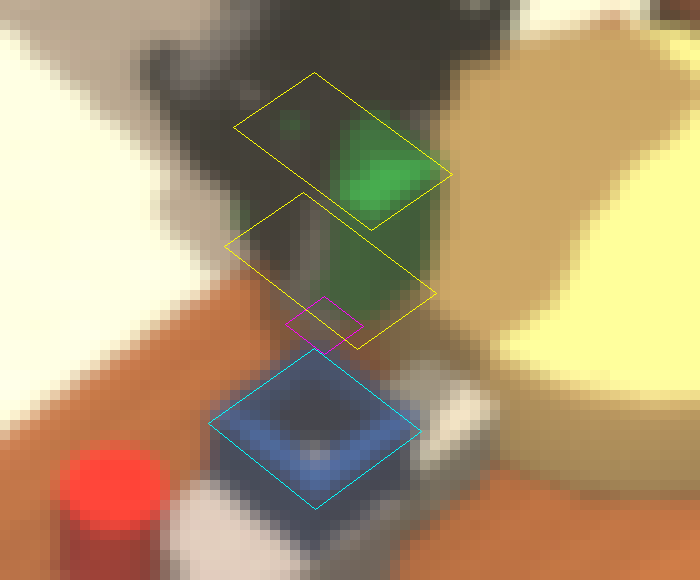

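The predicted socket outline fits. The head sits about 2 px higher than predicted, so I'll check it with depth.

```bash
python3 - <<'E'
from h import *
f=bot.grab_frame('scene'); P=cloud(f); hsv=cv2.cvtColor(f['color'],cv2.COLOR_RGB2HSV)
m=cv2.inRange(hsv,*map(np.array,R['green']))>0
for v in range(195,221,2):
    us=[u for u in range(345,364) if m[v,u]]
    if us: print(v,us[0],us[-1],[tuple((P[v,u]*1000).round().astype(int)) for u in us[::3]])
mb=cv2.inRange(hsv,*map(np.array,R['blue']))>0
v,u=np.nonzero(mb&(P[...,2]>.088)&(P[...,2]<.1)); print('blue top z',np.median(P[v,u,2]), 'bbox px',u.min(),u.max(),v.min(),v.max())
print(proj(f,[[.530,.091,.091],[.51,.11,.091],[.551,.07,.091]]))
print(hsv[214:224,350])
E
```

```text
197 354 356 [(np.int64(547), np.int64(76), np.int64(233))]
199 352 359 [(np.int64(541), np.int64(76), np.int64(222)), (np.int64(534), np.int64(96), np.int64(202)), (np.int64(539), np.int64(102), np.int64(202))]
201 352 361 [(np.int64(533), np.int64(86), np.int64(202)), (np.int64(538), np.int64(92), np.int64(201)), (np.int64(543), np.int64(98), np.int64(201)), (np.int64(550), np.int64(102), np.int64(203))]
203 351 361 [(np.int64(542), np.int64(72), np.int64(211)), (np.int64(541), np.int64(85), np.int64(201)), (np.int64(548), np.int64(89), np.int64(204)), (np.int64(552), np.int64(97), np.int64(201))]
205 351 360 [(np.int64(541), np.int64(74), np.int64(201)), (np.int64(544), np.int64(83), np.int64(197)), (np.int64(551), np.int64(86), np.int64(200)), (np.int64(554), np.int64(95), np.int64(197))]
207 351 360 [(np.int64(542), np.int64(74), np.int64(194)), (np.int64(550), np.int64(77), np.int64(199)), (np.int64(554), np.int64(84), np.int64(197)), (np.int64(554), np.int64(96), np.int64(189))]
209 351 360 [(np.int64(542), np.int64(75), np.int64(186)), (np.int64(551), np.int64(77), np.int64(19
[... 202 characters left out ...]
(np.int64(552), np.int64(88), np.int64(178))]
213 350 358 [(np.int64(542), np.int64(73), np.int64(172)), (np.int64(552), np.int64(73), np.int64(180)), (np.int64(553), np.int64(83), np.int64(174))]
215 350 356 [(np.int64(539), np.int64(77), np.int64(159)), (np.int64(549), np.int64(78), np.int64(167)), (np.int64(553), np.int64(84), np.int64(166))]
217 353 354 [(np.int64(552), np.int64(74), np.int64(164))]
blue top z 0.09188209058384644 bbox px 340 358 221 235
[[349.50448484 227.5346904 ]
 [349.19667975 220.18806478]
 [349.56905048 235.67272036]]
[[ 51 100  51]
 [ 48 102  50]
 [ 37  66  50]
 [ 20  50  61]
 [ 13  54  75]
 [ 12  80  64]
 [171  36  50]
 [116  70  55]
 [111 101  58]
 [110 100  56]]
```

>>> carry_out:
  targets:
    - [-1,0,20,0,0,0,220]
    - [0,0,15,0,0,0,220]
    - [0,0,5,0,0,0,220]
    - [0,0,2,0,0,0,220]
    - [0,0,0,0,0,0,220]

```text
clock: 6.75
position: [0.5302, 0.091, 0.12]
tool_rot: [3.141, 0.001, -3.132]
force: [0.2, -0.9, -1.4]
grip_width: 0.0298
```

>>> carry_out:
  targets:
    - [0,0,2,0,0,0,220]
    - [0,0,2,0,0,0,220]
    - [0,0,2,0,0,0,220]
    - [0,0,0,0,0,0,220]

```text
clock: 7.08
position: [0.5298, 0.0912, 0.1133]
tool_rot: [3.142, -0.0, -3.132]
force: [-0.3, 0.6, -1.2]
grip_width: 0.0299
```

>>> carry_out:
  targets:
    - [0,0,2,0,0,0,220]
    - [0,0,2,0,0,0,220]
    - [0,0,2,0,0,0,220]
    - [0,0,0,0,0,0,220]

```text
clock: 7.42
position: [0.5298, 0.0912, 0.1069]
tool_rot: [-3.142, -0.0, -3.132]
force: [0.7, 0.1, -0.3]
grip_width: 0.0297
```

>>> carry_out:
  targets:
    - [0,0,2,0,0,0,220]
    - [0,0,2,0,0,0,220]
    - [0,0,2,0,0,0,220]
    - [0,0,0,0,0,0,220]

```text
clock: 7.75
position: [0.5297, 0.0911, 0.1009]
tool_rot: [-3.141, -0.0, -3.132]
force: [1.4, -1.1, -1.3]
grip_width: 0.0294
```

>>> carry_out:
  targets:
    - [0,0,1,0,0,0,220]
    - [0,0,1,0,0,0,220]
    - [0,0,0,0,0,0,220]

```text
clock: 8.0
position: [0.5298, 0.0911, 0.0992]
tool_rot: [-3.142, -0.0, -3.132]
force: [-0.0, 0.3, -2.2]
grip_width: 0.0294
```

>>> carry_out:
  targets:
    - [0,0,1,0,0,0,220]
    - [0,0,0,0,0,0,220]

```text
clock: 8.17
position: [0.5299, 0.0912, 0.0991]
tool_rot: [3.141, 0.0, -3.132]
force: [-6.2, -0.8, 17.0]
grip_width: 0.0292
```

>>> carry_out:
  targets:
    - [0,0,1,0,0,0,220]
    - [0,0,0,0,0,0,220]

```text
clock: 8.33
position: [0.5299, 0.0912, 0.099]
tool_rot: [3.141, 0.001, -3.132]
force: [-12.1, -0.9, 38.7]
grip_width: 0.0294
```

>>> carry_out:
  targets:
    - [0,0,-1.5,0,0,0,220]
    - [0,0,0,0,0,0,110]
    - [0,0,0,0,0,0,110]
    - [0,0,0,0,0,0,110]
    - [0,0,0,0,0,0,110]

```text
clock: 8.75
position: [0.5298, 0.0911, 0.0986]
tool_rot: [-3.141, -0.0, -3.132]
force: [0.0, -0.1, -0.1]
grip_width: 0.0485
```

>>> carry_out:
  targets:
    - [0,0,0,0,0,0,110]
    - [0,0,-20,0,0,0,110]
    - [0,0,-30,0,0,0,110]
    - [0,0,-35,0,0,0,110]
    - [0,0,0,0,0,0,110]

```text
clock: 9.17
position: [0.5321, 0.0915, 0.1891]
tool_rot: [3.14, 0.007, -3.132]
force: [0.8, 0.5, 0.4]
grip_width: 0.0484
```

>>> carry_out:
  targets:
    - [0,-40,0,0,0,0,110]
    - [0,-40.5,0,0,0,0,110]
    - [0,0,0,0,0,0,110]
    - [0,0,0,0,0,0,110]

```text
clock: 9.5
position: [0.5306, 0.0083, 0.1839]
tool_rot: [-3.141, 0.0, -3.136]
force: [-0.2, 1.8, -0.5]
grip_width: 0.049
```

```bash
python3 - <<'E'
from h import *
o=bot.observe();print(o['position'],o['tool_rot'],o['force'],o['grip_width'])
F={n:bot.grab_frame(n) for n in('scene','top')}
a=F['scene']['color'][180:290,290:410]; b=F['top']['color'][180:290,200:320]
im=cv2.convertScaleAbs(np.hstack([a,b]),alpha=1.4,beta=15)
cv2.imwrite('pics/p6.png',cv2.cvtColor(cv2.resize(im,None,fx=3.3,fy=3.3,interpolation=cv2.INTER_CUBIC),cv2.COLOR_RGB2BGR))
for n,f in F.items():
    print(n,rect(f,'green',.125,.15,(.53,.09,.06),.136),rect(f,'blue',.05,.1,(.53,.09,.06),.091),rect(f,'red',.115,.14,(.53,.01,.05),.125))
E
```

```text
[0.53057312 0.00827083 0.18386507] [-3.14099319e+00  1.45840115e-04 -3.13574445e+00] [-0.16076457  1.76987044 -0.51844221] 0.04901405013986403
scene (184, ((532.1146850585938, 87.09477233886719), (52.209999084472656, 37.43180465698242), 2.660048484802246), array([532.7,  87.1], dtype=float32), 0.1366) (33, ((531.4457397460938, 71.39588928222656), (37.351863861083984, 10.586502075195312), 1.6708083152770996), array([534.3,  72.6], dtype=float32), 0.0919) (95, ((532.5755615234375, 8.097360610961914), (26.5714111328125, 31.42250633239746), 46.75693893432617), array([533.1,   7.9], dtype=float32), 0.1259)
top None None None
```

View pics/p6.png

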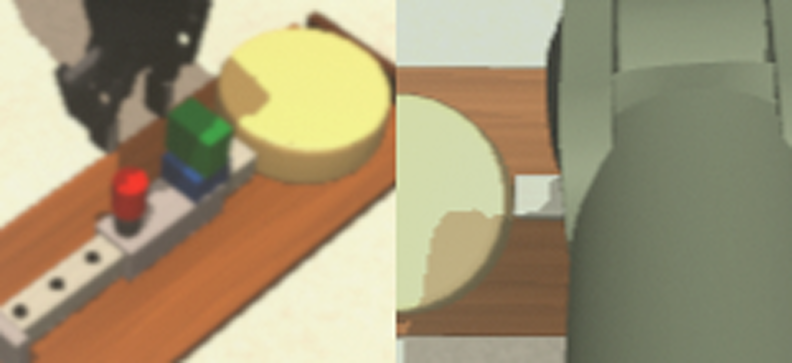

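>>> carry_out:
  targets:
    - [0,0,30,0,0,0,110]
    - [0,0,0,0,0,0,110]
    - [0,0,0,0,0,0,110]

```text
clock: 9.85
position: [0.5298, 0.0116, 0.1532]
tool_rot: [-3.142, -0.003, -3.13]
force: [-0.2, 0.2, 0.8]
grip_width: 0.0486
```

>>> carry_out:
  targets:
    - [0,-0.6,20,0,0,0,110]
    - [0,0,20,0,0,0,110]
    - [0,0,15,0,0,0,110]
    - [0,0,8,0,0,0,110]
    - [0,0,0,0,0,0,110]

```text
clock: 10.27
position: [0.5303, 0.0105, 0.0903]
tool_rot: [-3.142, -0.002, -3.131]
force: [0.7, -0.8, -0.4]
grip_width: 0.0484
```

>>> carry_out:
  targets:
    - [0,0,0,0,0,0,220]
    - [0,0,0,0,0,0,220]
    - [0,0,0,0,0,0,220]
    - [0,0,0,0,0,0,220]
    - [0,0,0,0,0,0,220]
  force: 60

```text
clock: 10.68
position: [0.5312, 0.0103, 0.0921]
tool_rot: [3.141, 0.002, -3.132]
force: [-1.5, 0.5, 8.4]
grip_width: 0.0286
```

>>> carry_out:
  targets:
    - [0,0,0,0,0,0,220]
    - [0,0,0,0,0,0,220]

```text
clock: 10.85
position: [0.5313, 0.0103, 0.0921]
tool_rot: [3.141, 0.002, -3.132]
force: [-2.2, 1.0, 7.8]
grip_width: 0.0285
```

>>> carry_out:
  targets:
    - [0,0,-5,0,0,0,220]
    - [0,0,-5,0,0,0,220]
    - [0,0,-5,0,0,0,220]
    - [0,0,0,0,0,0,220]
    - [0,0,0,0,0,0,220]

```text
clock: 11.27
position: [0.531, 0.0102, 0.1063]
tool_rot: [3.141, 0.001, -3.132]
force: [5.3, 2.6, -8.1]
grip_width: 0.0286
```

>>> carry_out:
  targets:
    - [0,0,-1.3,0,0,0,220]
    - [0,8,0,0,0,0,220]
    - [0,10,0,0,0,0,220]
    - [0,10,0,0,0,0,220]
    - [0,8,0,0,0,0,220]

```text
clock: 11.68
position: [0.5307, 0.046, 0.107]
tool_rot: [-3.141, 0.001, -3.132]
force: [6.2, -2.5, -6.9]
grip_width: 0.0281
```

>>> carry_out:
  targets:
    - [0,4,0,0,0,0,220]
    - [0,0,0,0,0,0,220]
    - [0,0,0,0,0,0,220]

```text
clock: 11.93
position: [0.5306, 0.0504, 0.107]
tool_rot: [3.142, 0.001, -3.131]
force: [5.7, 1.7, -7.7]
grip_width: 0.0284
```

Shifted 40.2 mm with the plunger up. Now I'll lower the pin.

>>> carry_out:
  targets:
    - [0,0,3,0,0,0,220]
    - [0,0,3,0,0,0,220]
    - [0,0,3,0,0,0,220]
    - [0,0,0,0,0,0,220]

```text
clock: 12.27
position: [0.5307, 0.0501, 0.0976]
tool_rot: [3.142, 0.001, -3.132]
force: [6.6, 2.3, -6.4]
grip_width: 0.0285
```

>>> carry_out:
  targets:
    - [0,0,3,0,0,0,220]
    - [0,0,2.5,0,0,0,220]
    - [0,0,0,0,0,0,220]
    - [0,0,0,0,0,0,220]

```text
clock: 12.6
position: [0.5306, 0.05, 0.0924]
tool_rot: [3.142, 0.001, -3.132]
force: [5.9, 1.7, -5.9]
grip_width: 0.0289
```

```bash
python3 - <<'E'
from h import *
o=bot.observe();print(o['position'],o['tool_rot'],o['force'],o['grip_width'])
f=bot.grab_frame('scene')
a=f['color'][160:290,290:430]
cv2.imwrite('pics/p7.png',cv2.cvtColor(cv2.resize(cv2.convertScaleAbs(a,alpha=1.4,beta=15),None,fx=4.5,fy=4.5,interpolation=cv2.INTER_CUBIC),cv2.COLOR_RGB2BGR))
print(rect(f,'green',.125,.15,(.53,.13,.06),.136),rect(f,'blue',.05,.1,(.53,.12,.06),.091),rect(f,'red',.08,.15,(.53,.05,.05),.125))
E
```

```text
[0.53064022 0.05002985 0.09239825] [ 3.14157040e+00  7.12414055e-04 -3.13191552e+00] [ 5.85186714  1.6692194  -5.94361129] 0.028850573575322527
(113, ((539.7326049804688, 125.92848205566406), (37.45585250854492, 36.941070556640625), 6.405354976654053), array([541.5, 127.1], dtype=float32), 0.1363) (23, ((532.476806640625, 113.02240753173828), (6.576685905456543, 35.34209060668945), 89.72216033935547), array([532.8, 113.2], dtype=float32), 0.0922) (76, ((544.4413452148438, 44.709877014160156), (16.125064849853516, 49.72642135620117), 45.52210235595703), array([543. ,  44.1], dtype=float32), 0.124)
```

View pics/p7.png

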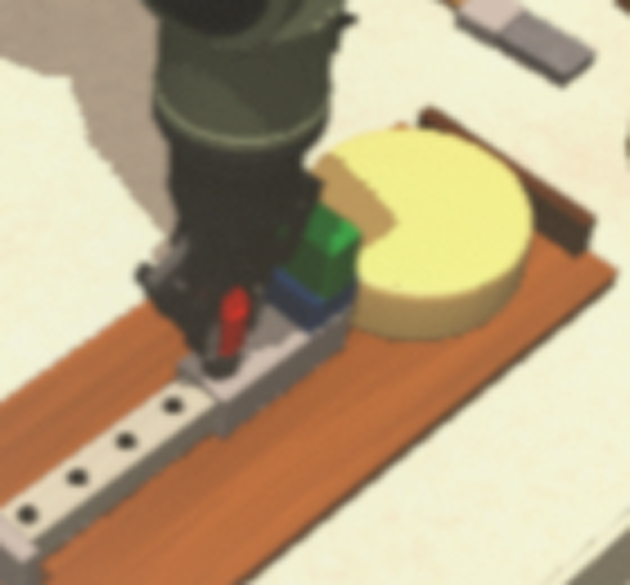

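The section has moved and the stop is still seated. The tool still carries the spring, so I'll press down until the pin bottoms.

>>> carry_out:
  targets:
    - [0,0,0.8,0,0,0,220]
    - [0,0,0,0,0,0,220]
    - [0,0,0,0,0,0,220]

```text
clock: 12.9
position: [0.5307, 0.0501, 0.0921]
tool_rot: [3.141, 0.001, -3.132]
force: [3.5, 1.9, 4.5]
grip_width: 0.0284
```

>>> carry_out:
  targets:
    - [0,0,0.6,0,0,0,220]
    - [0,0,0,0,0,0,220]
    - [0,0,0,0,0,0,220]

```text
clock: 13.15
position: [0.5309, 0.0501, 0.092]
tool_rot: [3.141, 0.001, -3.132]
force: [0.0, 1.7, 16.4]
grip_width: 0.0287
```

```bash
python3 - <<'E'
from h import *
o=bot.observe();print(o['position'],o['force'],o['grip_width'],o['clock'])
print(bot.job_done())
E
```

```text
[0.53085753 0.05008994 0.09198476] [1.60540318e-02 1.66626547e+00 1.64421705e+01] 0.028685258765144567 13.15
the job is handed in; nothing more can be done
None
```

I plugged the green stop into the blue socket with its broad face to the cheese and let go. I then pulled up the red plunger, slid the section one hole towards the cheese and lowered the pin. The job was handed in at 13.15 s, still gripping the knob; `job_done()` gave no verdict.

**Stop:** it bottomed firmly in the socket. After I let go, its head top read 136.6 mm above the table (136 expected), and 136.3 mm after the slide.

**Plunger and section:** by the tool position, the lift was about 14 to 15 mm and the slide 39.8 mm. At the end the knob was back at its starting height (92.0 mm, against 92.1 mm when first gripped). The tool was pressing down on it with about 16 N, and the grip was set to 60 N.

**Cheese:** the last picture shows a gap between it and the stop. I did not measure its position or that of the other bystanders afterwards.

**Disagreements:**
- The two cameras differed by about 5 mm in y, so I used their mean, and the stop went in without jamming.
- The knob grip read 28.7 mm wide instead of 30 mm.
- The arm blocked the top camera at the socket and knob, and partly blocked the last scene view. The final section and pin position therefore rests mainly on tool readings.

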